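# Open the stain jar's push-and-turn safety cap

## Task

Open the amber stain jar for the class: press its blue safety cap down firmly and, keeping it pressed, turn it counter-clockwise by the wing until it is released, then let it spring up. Then swing the raised cap aside on its arm, to either side, until the jar's mouth is completely uncovered, and leave the slide box, the beaker and the dropper bottle where they are.

Things in the scene. Friction and masses are not known exactly. Their poses are not given: they have to be found in the camera images.
- jar: Amber round jar, 84 mm in diameter, shoulder at 100 mm, clamped in a fixed grey base plate (165 x 104 x 12 mm, from x = -60 to +105 mm). Origin on the jar's axis at table height, z up; x points to the pivot post. The red mark on its -x side shows where the white end of the cap's wing points when locked, the green mark, 76 degrees counter-clockwise, where it points when released.
- jar_mouth (a point): Centre of the top of the jar's neck, on the jar's axis, 121 mm above the table; the neck is 36 mm in diameter, 57 mm over its bayonet ledges.
- jar_pivot (a point): Vertical axis of the pivot post, 70 mm from the jar's axis, 149 mm above the table (height of the arm while locked). The post's pin is 11 mm, the sliding collar on it 20 mm in diameter, top of the pin 175 mm above the table. A flat steel arm, 12 mm wide and 6 mm thick, runs from it to the cap's axis and carries the cap.
- cap_wing (a point): Centre of the upright grip wing on the blue cap, on the cap's axis, 170 mm above the table when locked. Wing 50 mm long (point's x), 14 mm thick (y), 30 mm tall (z). x points away from the white wing end and equals the jar's x when locked. The arm's round end (36 mm) is 18 mm below this point. The cap's ribbed round skirt, 61 mm in diameter, reaches from 26 to 57 mm below it.
- cap_foot (a point): Centre of the cap's lower rim, on the cap's axis, 57 mm below the wing's centre; 113 mm above the table when locked. When the cap has sprung up it is 126 mm above the table, 5 mm clear of the neck, and the arm can swing.
- press (a joint): Height of cap and arm in m: about 0 locked, negative when pressed down (stop at -0.010), +0.013 sprung fully up. A spring pushes up: about 9.5 N to start pressing, 13 N at 7 mm, 14.5 N at the lower stop; 3 N of lift is left at the top. The cap can be turned only while pressed 7 mm or more: press to the stop.
- cap (a joint): Turn of the cap on its arm in rad: 0 locked (0.15 play), positive counter-clockwise seen from above. Beyond about 1.0 rad (57 degrees) it is free of the ledges and springs up when let go; a good release turn is 1.3 rad (75 degrees), the stop is at 1.75 rad. Light friction (0.03 N m) keeps it where it is left.
- swing (a joint): Swing of the arm and cap about the pivot post in rad: 0 over the mouth, positive counter-clockwise seen from above, stops at -1.7 and 1.7. It can swing only when the cap has sprung up; light friction keeps it where it is left (about 1 N at the cap moves it). From 0.8 rad either way no part of the cap is above the neck.
- slide_box: Bystander: green slide box, 87 x 62 x 38 mm, loose. Origin under its centre.
- beaker: Bystander: clear glass beaker, 70 mm in diameter at the rim, 85 mm tall, loose. Origin under its centre.
- dropper: Bystander: small amber dropper bottle with black cap, 34 mm in diameter, 75 mm tall, loose. Origin under its centre.

How it is judged:
On the way, in this order (a step that is already met when the one before it is completed fails the run):
1. the cap is pressed down (6 mm or more) while still near its locked angle (value of joint press below -0.006 m and value of joint cap below 0.4 rad), for 0.05 s.
2. the cap is turned past its notch while pressed (value of joint press below -0.003 m and value of joint cap above 0.6 rad), for 0.05 s.
3. the cap is released and has sprung up over the mouth (value of joint press above 0.01 m and value of joint swing between -0.5 and 0.5 rad), for 0.1 s.
At the end, for the whole second after the job is handed in: The cap is sprung up (at least 9 mm above its locked height) and swung aside by at least 0.8 rad to either side, its centre at least 53 mm from the mouth's centre so that the mouth is uncovered, and at rest (value of joint press above 0.009 m and (value of joint swing above 0.8 rad or value of joint swing below -0.8 rad) and horizontal distance between cap_foot and jar_mouth above 0.053 m and velocity of joint swing between -0.05 and 0.05 rad/s); the robot touches nothing.
It fails at once if the slide box is moved more than 20 mm (distance of slide_box from where it was at the start of the episode above 0.02 m).
It fails at once if the beaker is moved more than 20 mm (distance of beaker from where it was at the start of the episode above 0.02 m).
It fails at once if the dropper bottle is moved more than 20 mm (distance of dropper from where it was at the start of the episode above 0.02 m).
It fails at once if a bystander is knocked over (angle between any of slide_box, beaker, dropper's own z axis and vertical above 0.5 rad).
It also fails if it takes over 50 s, if anything falls off the work surface, if the arm or the gripper's body presses on something with over 40 N, if the wrist force passes 120 N, or if a joint passes its speed limit or range.

## Robot

A 7-joint arm with a two-finger parallel gripper is mounted at the origin on the work surface. World frame = base frame: x ahead of the robot, y to its left, z up, the work surface at z = 0. Lengths are in m, angles in rad, forces in N, time in s.
With the tool pointing down it reaches from about 0.4 to 0.75 m from the base axis. Payload 19.5 kg.
Tool frame: the origin (TCP) lies between the finger pads; the fingertips stand 19 mm ahead of it and the grasp point (between the pads) is the TCP; z points along the fingers, y is the direction in which the jaws open and shut (so a half turn about z gives the same grasp; the last joint's range is limited). The gripper opens to 85 mm and grips with 20 to 120 N. Pads are 22 mm wide; open, the fingers measure 114 mm over their backs; the gripper's body (76 mm by 85 mm) begins 54 mm behind the grasp point. The pads swing forward as they close: fully open they stand 13 mm farther back than shut.
Start: joints at [1.188, 0.707, -0.028, 1.485, 0.022, 0.951, -0.075], TCP at [0.192, -0.542, 0.25] pointing down, gripper open.
Joint ranges: [-2.71, 2.71], [-0.32, 2.16], [-1.57, 1.52], [0, 2.45], [-1.46, 4.6], [0, 2.02], [-2.83, 2.83]. Speed limits (rad/s): [1.89, 1.89, 2.57, 2.57, 3.01, 3.01, 3.01].

## Interface

Orientations are given as a unit quaternion [w, x, y, z].
In Python, from plant import robot gives the robot as it stands.
- The arm moves only by the shell command python3 -m handwheel 'ROWS' [FORCE]. ROWS is JSON, a list of rows, each a list of 7 numbers: the shift along the tool's x, y, z in m, then the turn, a rotation vector about the tool's x, y, z in degrees, then the gripper's target within -1 to 1 (shut at 1, half-way at 0, fully open at -1). A call has exactly 10 rows; each row shifts and turns the commanded pose from where the row before left it, along the tool's axes as they then stand; what a row does not reach is not made up. A row lasts 1/10 s, in which the tool goes at most 50 mm and 8.59 degrees, less where a joint would pass 70% of its speed; a pose out of reach is approached as far as the arm can. A call with a gripper value outside its range is refused whole. The fingers move at their own pace and stop on an object; FORCE is the grip in N (left out, the last holds). Time passes only in rows, so rows that do not move let the fingers close, or fill a call up. It gives the time, the measured TCP pose, the force and the opening at its end, in the units of the state.
- robot.sense(): the state, without advancing time (a new reading comes with each control period).
- robot.snapshot(name): name is "side" or "top"; returns a dict with "img" (480x640x3 uint8, red, green, blue), "range_z" (480x640 float32, m along the optical axis (not along the pixel's ray), 0 where there is no reading), "fx", "fy", "cx", "cy" (pixels), "T" (4x4, takes a point from camera to world coordinates). Camera axes: x right, y down, z forward; pixel columns grow to the right and rows downward; lengths in m; the calibration is good to about 2 mm. A picture is of the moment at which its call begins.
- robot.close_job(): hands the job in, once; it reports no verdict.
The state is a dict: "time_s": time; "q": joint angles; "joint_vel": joint speeds; "joint_efforts": joint torques, N m; "position": TCP position; "tool_rot": TCP orientation; "ft_force": force on the tool from outside, world axes, zero at the start; "wrist_torque": the same for the moment, N m; "width": opening from 0.0 (shut) to 1.0 (fully open).
Only numpy, scipy, OpenCV 4.12 (cv2) and the standard library are available. Lean on these libraries where they do the work, as an engineer would, in place of code of your own. Each camera call takes 0.05 s, during which the arm holds its last target. There are 200 camera calls.

## Working session

There is one attempt and no reset: what is moved stays moved. The work goes in short steps, Python scripts to look and compute and a shell command to move; the robot and the scene stay as the last step left them, time stands still between calls to the robot, and variables do not carry over. Pictures are saved under pics/ and viewed, about 8 in all and at most 12, crops included, and the job is handed in when it is done.

```bash
mkdir -p pics; ls
cat > h.py <<'E'
import numpy as np, cv2
from plant import robot
def pts(s):
    z=s["range_z"]; v,u=np.mgrid[:480,:640]
    p=np.stack([(u-s["cx"])/s["fx"]*z,(v-s["cy"])/s["fy"]*z,z,np.ones_like(z)],-1)@np.array(s["T"]).T
    p=p[...,:3]; p[z==0]=np.nan; return p
E
python3 - <<'E'
from h import *
for n in("top","side"):
    s=robot.snapshot(n); np.savez("s_"+n+".npz",**s); cv2.imwrite(f"pics/{n}0.png",s["img"][...,::-1])
    print(n,s["fx"],np.round(s["T"],3).tolist())
print(robot.sense())
E
```

```text
pics
top 600.2932343196909 [[-0.016, -0.995, 0.099, 0.508], [-1.0, 0.015, -0.016, -0.011], [0.015, -0.099, -0.995, 1.339], [0.0, 0.0, 0.0, 1.0]]
side 512.2024384963775 [[0.929, -0.246, 0.275, 0.381], [-0.369, -0.594, 0.715, -0.651], [-0.012, -0.766, -0.643, 0.683], [0.0, 0.0, 0.0, 1.0]]
{'time_s': 0.1, 'q': array([ 1.18830129,  0.70700814, -0.02763501,  1.48490375,  0.02195702,
        0.95089135, -0.07551587]), 'joint_vel': array([-0.00074576, -0.00093978, -0.00150243, -0.00162468, -0.00152626,
        0.00122044, -0.00021402]), 'joint_efforts': array([ 2.51865757e-03, -8.84287691e+01,  1.23675607e+00, -2.36452013e+01,
        1.70719373e-02,  5.13435312e-03, -8.92645198e-05]), 'position': array([ 0.19214099, -0.54174163,  0.24990418]), 'tool_rot': array([-4.50681795e-04,  9.85519771e-01,  1.69559940e-01, -6.67978400e-05]), 'ft_force': array([ 0.65983289, -1.27712022,  1.17865399]), 'wrist_torque': array([-0.00518268, -0.01335912, -0.03029649]), 'width': 1.0040647943617391}
```

View pics/top0.png

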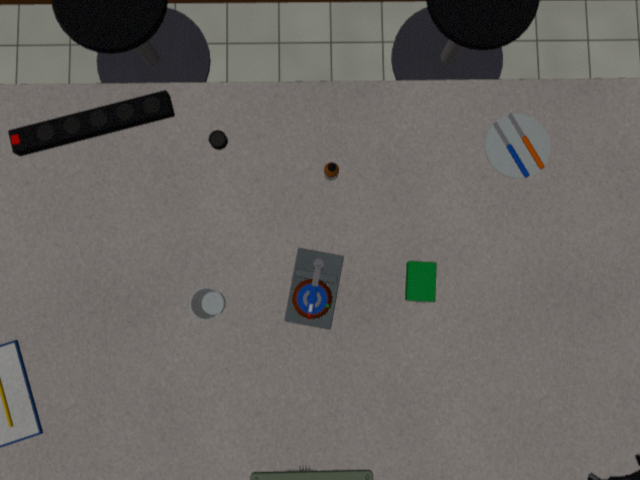

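View pics/side0.png

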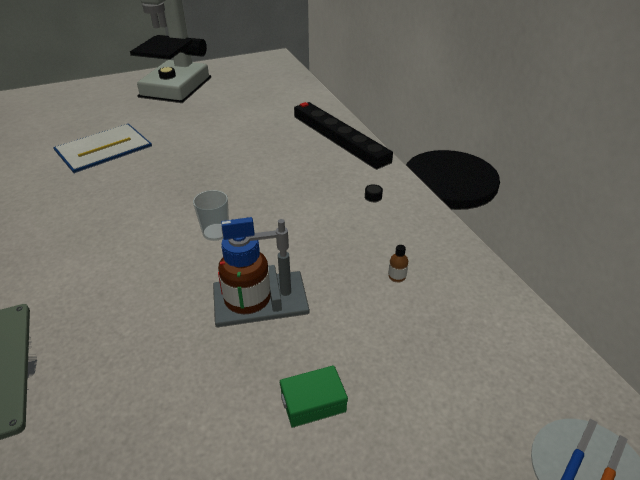

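The top view shows the jar at about (312,298), its post at (319,264), the white wing end pointing down to (310,309), the beaker at (208,303), the box at (421,281) and the dropper at (331,170). The side view agrees: the cap is locked and there is free room on both sides.

Run:
```python
from h import *
for n in("top","side"):
    s=dict(np.load(f"s_{n}.npz")); p=pts(s); h=cv2.cvtColor(s["img"],cv2.COLOR_RGB2HSV)
    b=(h[...,0]>100)&(h[...,0]<130)&(h[...,1]>150); z=p[...,2]
    near=(abs(p[...,0]-.45)<.2)&(abs(p[...,1])<.12)
    q=p[near&(z>.177)&(z<.195)&~np.isnan(z)]
    print(n,"wing/top pts",len(q)); c=q.mean(0); print(c.round(4),q.min(0).round(3),q.max(0).round(3))
    u,S,V=np.linalg.svd(q[:,:2]-c[:2]); print("dir",np.degrees(np.arctan2(V[0,1],V[0,0])).round(1))
    m=near&b&(z>.11)&(z<.15); k=p[m]; print("skirt",len(k))
    if len(k):
        print(k.min(0).round(3),k.max(0).round(3))
        print("fitcircle mid",cv2.minEnclosingCircle(k[:,:2].astype(np.float32)))
    m=near&(z>.163)&(z<.178)&~b&(h[...,1]<90); k=p[m]; print("post",len(k),np.nanmedian(k,0).round(4)); print(k[:30].round(3).tolist())
    m=near&(z>.006)&(z<.018); k=p[m].astype(np.float32)[:,:2]; print("base",cv2.minAreaRect(k))
```

```text
top wing/top pts 190
[ 0.5009 -0.0052  0.1848] [ 0.476 -0.015  0.179] [0.572 0.004 0.192]
dir 170.8
skirt 330
[ 0.473 -0.034  0.132] [0.53  0.024 0.15 ]
fitcircle mid ((0.5018854141235352, -0.0053809029050171375), 0.029514452442526817)
post 25 [ 0.5684 -0.0187  0.1741]
[[0.574, -0.017, 0.173], [0.574, -0.019, 0.171], [0.574, -0.021, 0.174], [0.572, -0.017, 0.173], [0.572, -0.019, 0.174], [0.572, -0.021, 0.169], [0.572, -0.023, 0.175], [0.57, -0.015, 0.174], [0.57, -0.017, 0.174], [0.57, -0.019, 0.174], [0.57, -0.021, 0.175], [0.57, -0.023, 0.176], [0.568, -0.015, 0.173], [0.568, -0.017, 0.168], [0.568, -0.019, 0.17], [0.568, -0.021, 0.176], [0.568, -0.023, 0.176], [0.566, -0.015, 0.175], [0.566, -0.017, 0.175], [0.566, -0.019, 0.176], [0.566, -0.021, 0.173], [0.566, -0.023, 0.172], [0.564, -0.017, 0.171], [0.564, -0.019, 0.173], [0.564, -0.021, 0.175]]Traceback (most recent call last):
  File "<stdin>", line 14, in <module>
cv2.error: OpenCV(4.12.0) /io/opencv/modules/imgproc/src/convhull.cpp:143: error: (-215:Assertion failed) total >= 0 && (depth == CV_32F || depth == CV_32S) in function 'convexHull'
```

```bash
python3 -m handwheel '[[0,0,0,0,0,7.5,-0.3],[0,0,0,0,0,7.5,-0.3],[0,0,0,0,0,7.5,-0.3],[0,0,0,0,0,7.5,-0.3],[0.0129,-0.0365,0,0,0,0,-0.3],[0.0129,-0.0365,0,0,0,0,-0.3],[0.0129,-0.0365,0,0,0,0,-0.3],[0.0129,-0.0365,0,0,0,0,-0.3],[0.0129,-0.0365,0,0,0,0,-0.3],[0.0129,-0.0365,0,0,0,0,-0.3]]' 60
python3 -m handwheel '[[0.0129,-0.0365,0,0,0,0,-0.3],[0.0129,-0.0365,0,0,0,0,-0.3],[0.0129,-0.0365,0,0,0,0,-0.3],[0.0129,-0.0365,0,0,0,0,-0.3],[0.0129,-0.0365,0,0,0,0,-0.3],[0.0129,-0.0365,0,0,0,0,-0.3],[0.0129,-0.0365,0,0,0,0,-0.3],[0.0129,-0.0365,0,0,0,0,-0.3],[0.0129,-0.0365,0,0,0,0,-0.3],[0,0,0,0,0,0,-0.3]]'
cat > st.py <<'E'
from h import *
import sys
from scipy.spatial.transform import Rotation as R
s=robot.sense(); r=R.from_quat(s["tool_rot"],scalar_first=True); M=r.as_matrix()
print("t",s["time_s"],"pos",s["position"].round(4),"yaw",np.degrees(np.arctan2(M[1,0],M[0,0])).round(2),"tilt",M[:,2].round(4),"F",s["ft_force"].round(1),"w",round(s["width"],3),"q",s["q"].round(2))
if len(sys.argv)>2: print("tool delta",(M.T@(np.array(eval(sys.argv[2]))-s["position"])).round(4))
if sys.argv[1:] and sys.argv[1]!="-":
    a=robot.snapshot("side");b=robot.snapshot("top")
    np.savez("l_side.npz",**a);np.savez("l_top.npz",**b)
    f=lambda i,x,y,w,h:cv2.resize(i[y:y+h,x:x+w],(400,400),interpolation=cv2.INTER_CUBIC)
    cv2.imwrite(f"pics/{sys.argv[1]}.png",np.hstack([f(a["img"],140,140,200,200),f(b["img"],240,210,150,150)])[...,::-1])
E
python3 st.py - '[.501,-.0055,.25]'
```

```text
time_s: 1.1
position: [0.3086, -0.3392, 0.2502]
tool_rot: [-0.0, 0.996, -0.091, -0.0]
ft_force: [0.9, -1.2, -0.7]
width: 0.644
time_s: 2.1
position: [0.4836, -0.0342, 0.2497]
tool_rot: [-0.001, 0.996, -0.088, -0.0]
ft_force: [-0.8, -0.4, 0.5]
width: 0.646
t 2.1 pos [ 0.4836 -0.0342  0.2497] yaw -10.13 tilt [-1.0e-04  1.7e-03 -1.0e+00] F [-0.8 -0.4  0.5] w 0.646 q [-0.13  0.59  0.24  1.81 -0.19  0.77 -1.54]
tool delta [ 0.0121 -0.0313 -0.0002]
```

```bash
python3 -m handwheel '[[0.006,-0.0155,0,0,0,0,-0.3],[0.006,-0.0155,0,0,0,0,-0.3],[0,0,0,0,0,0,-0.3],[0,0,0.015,0,0,0,-0.3],[0,0,0.015,0,0,0,-0.3],[0,0,0.015,0,0,0,-0.3],[0,0,0.015,0,0,0,-0.3],[0,0,0.011,0,0,0,-0.3],[0,0,0,0,0,0,-0.3],[0,0,0,0,0,0,-0.3]]'
python3 st.py a '[.501,-.0055,.178]'
```

```text
time_s: 3.1
position: [0.4995, -0.0106, 0.1796]
tool_rot: [-0.0, 0.996, -0.092, -0.0]
ft_force: [-0.4, -0.5, 0.5]
width: 0.653
t 3.1 pos [ 0.4995 -0.0106  0.1796] yaw -10.5 tilt [-0.  0. -1.] F [-0.4 -0.5  0.5] w 0.653 q [-0.16  0.72  0.2   1.85 -0.24  0.6  -1.56]
tool delta [ 0.0005 -0.0052  0.0016]
```

View pics/a.png

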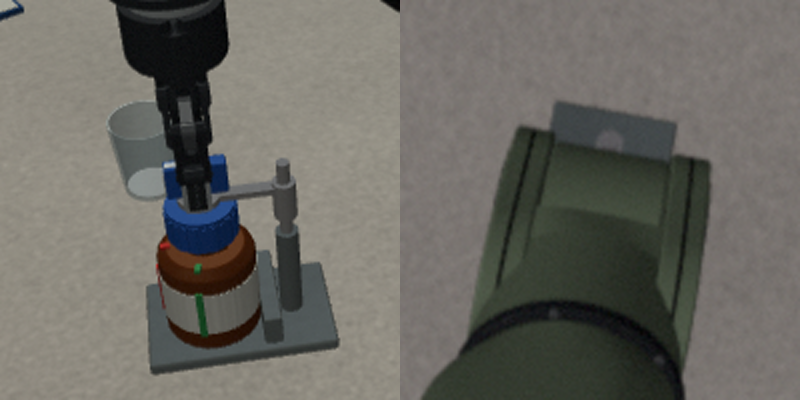

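The fingers straddle the wing (about (195,190) in the left half) and the tips are just above the arm plate. I'll correct 5 mm in y and close.

```bash
python3 -m handwheel '[[0.0005,-0.005,0.0015,0,0,0,-0.3],[0,0,0,0,0,0,-0.3],[0,0,0,0,0,0,1],[0,0,0,0,0,0,1],[0,0,0,0,0,0,1],[0,0,0,0,0,0,1],[0,0,0,0,0,0,1],[0,0,0,0,0,0,1],[0,0,0,0,0,0,1],[0,0,0,0,0,0,1]]' 70
python3 st.py - '[.501,-.0055,.168]'
```

```text
time_s: 4.2
position: [0.5008, -0.0058, 0.1781]
tool_rot: [-0.0, 0.996, -0.091, 0.0]
ft_force: [-1.3, -0.5, 4.8]
width: 0.149
t 4.2 pos [ 0.5008 -0.0058  0.1781] yaw -10.49 tilt [ 2.e-04  0.e+00 -1.e+00] F [-1.3 -0.5  4.8] w 0.149 q [-0.17  0.72  0.2   1.85 -0.24  0.6  -1.56]
tool delta [ 0.0001 -0.0003  0.0101]
```

Width 0.149 × 85 ≈ 13 mm, so the wing is gripped. Now press 11 mm down.

```bash
python3 -m handwheel '[[0,0,0.003,0,0,0,1],[0,0,0.003,0,0,0,1],[0,0,0.003,0,0,0,1],[0,0,0.002,0,0,0,1],[0,0,0,0,0,0,1],[0,0,0,0,0,0,1],[0,0,0,0,0,0,1],[0,0,0,0,0,0,1],[0,0,0,0,0,0,1],[0,0,0,0,0,0,1]]'
python3 st.py b
```

```text
time_s: 5.2
position: [0.5008, -0.0057, 0.1674]
tool_rot: [-0.0, 0.996, -0.091, 0.0]
ft_force: [-4.2, -0.8, 14.2]
width: 0.153
t 5.2 pos [ 0.5008 -0.0057  0.1674] yaw -10.49 tilt [ 4.e-04  2.e-04 -1.e+00] F [-4.2 -0.8 14.2] w 0.153 q [-0.16  0.74  0.2   1.86 -0.25  0.57 -1.56]
```

View pics/b.png

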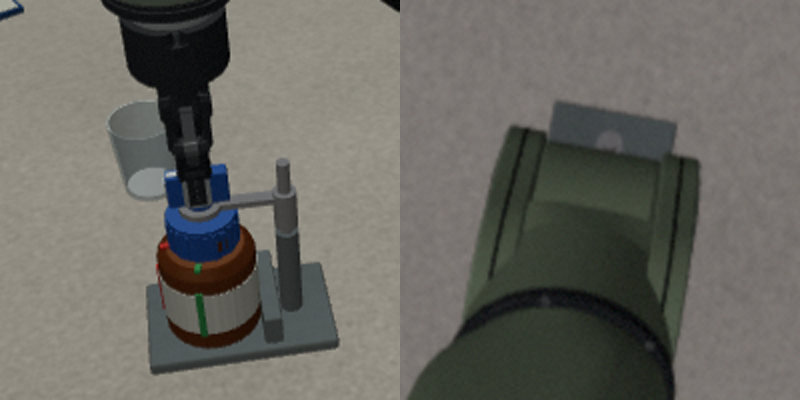

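The collar at (285,225) has met the lower post, and 14 N means it is at or near the stop. Turn counter-clockwise 76°.

```bash
python3 -m handwheel '[[0,0,0.001,0,0,-6,1],[0,0,0,0,0,-7.5,1],[0,0,0,0,0,-7.5,1],[0,0,0,0,0,-8,1],[0,0,0,0,0,-8,1],[0,0,0,0,0,-8,1],[0,0,0,0,0,-8,1],[0,0,0,0,0,-8,1],[0,0,0,0,0,-8,1],[0,0,0,0,0,-7,1]]' 90
python3 st.py c
```

```text
time_s: 6.3
position: [0.5011, -0.0059, 0.1671]
tool_rot: [0.001, 0.839, 0.543, 0.001]
ft_force: [-9.2, -0.3, 31.2]
width: 0.147
t 6.3 pos [ 0.5011 -0.0059  0.1671] yaw 65.83 tilt [ 1.8e-03 -5.0e-04 -1.0e+00] F [-9.2 -0.3 31.2] w 0.147 q [ 0.05  0.73 -0.18  1.85  0.22  0.58 -0.69]
```

View pics/c.png

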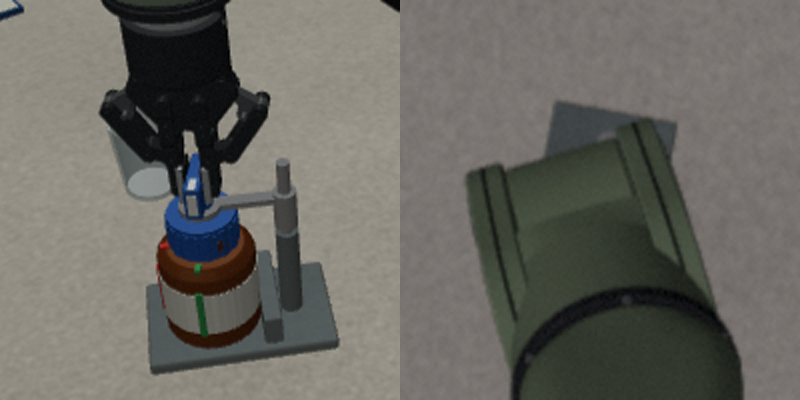

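The wing's white end now faces the green mark (about (192,205)), and the cap is still pressed. Raise it 23 mm with the wing held.

```bash
python3 -m handwheel '[[0,0,-0.003,0,0,0,1],[0,0,-0.003,0,0,0,1],[0,0,-0.003,0,0,0,1],[0,0,-0.003,0,0,0,1],[0,0,-0.003,0,0,0,1],[0,0,-0.003,0,0,0,1],[0,0,-0.003,0,0,0,1],[0,0,-0.002,0,0,0,1],[0,0,0,0,0,0,1],[0,0,0,0,0,0,1]]' 30
python3 st.py d
```

```text
time_s: 7.4
position: [0.5012, -0.0058, 0.189]
tool_rot: [0.0, 0.841, 0.541, 0.0]
ft_force: [1.2, -1.9, 4.8]
width: 0.148
t 7.4 pos [ 0.5012 -0.0058  0.189 ] yaw 65.51 tilt [ 1.e-03 -2.e-04 -1.e+00] F [ 1.2 -1.9  4.8] w 0.148 q [ 0.06  0.69 -0.19  1.83  0.21  0.64 -0.69]
```

View pics/d.png

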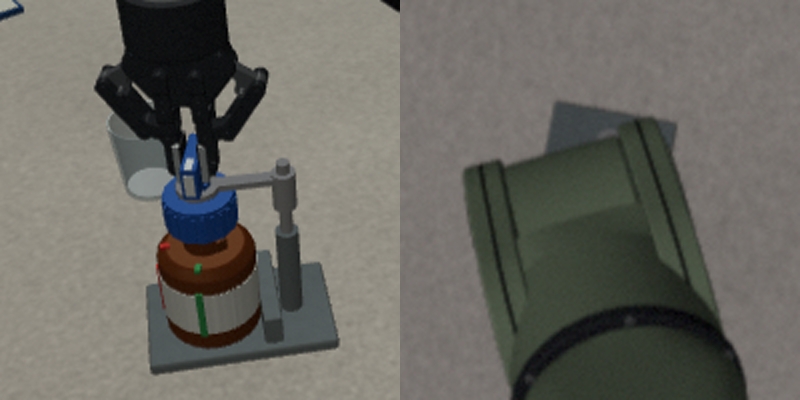

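The cap has sprung up: neck visible at (205,245) and the collar high on the pin. Next, work out the arc for swinging towards -y.

Run:
```python
from h import *
from scipy.spatial.transform import Rotation as R
s=robot.sense(); M=R.from_quat(s["tool_rot"],scalar_first=True).as_matrix()
c=np.array([.5012,-.0058]); d=np.radians(-11); P=c+.07*np.array([np.cos(d),np.sin(d)]); print(P)
a=d+np.pi+np.arange(0,1.11,.11); q=np.c_[P[0]+.07*np.cos(a),P[1]+.07*np.sin(a)]
print(((np.c_[np.diff(q,axis=0),np.zeros(len(q)-1)])@M)[:,:2].round(4).tolist(), q[-1])
```

```text
[ 0.5699139  -0.01915663]
[[-0.0074, 0.0022], [-0.0071, 0.003], [-0.0067, 0.0038], [-0.0063, 0.0045], [-0.0057, 0.0051], [-0.0051, 0.0057], [-0.0045, 0.0063], [-0.0038, 0.0067], [-0.003, 0.0071], [-0.0022, 0.0074]] [ 0.52684202 -0.07433645]
```

```bash
python3 -m handwheel '[[0,0,-0.001,0,0,0,1],[0,0,0,0,0,0,1],[-0.0037,0.0011,0,0,0,0,1],[-0.0037,0.0011,0,0,0,0,1],[-0.0071,0.003,0,0,0,0,1],[-0.0067,0.0038,0,0,0,0,1],[-0.0063,0.0045,0,0,0,0,1],[-0.0057,0.0051,0,0,0,0,1],[-0.0051,0.0057,0,0,0,0,1],[0,0,0,0,0,0,1]]'
python3 st.py - '[.5268,-.0743,.19]'
```

```text
time_s: 8.5
position: [0.5069, -0.052, 0.1896]
tool_rot: [0.0, 0.841, 0.54, -0.001]
ft_force: [-3.3, -2.5, 3.5]
width: 0.142
t 8.5 pos [ 0.5069 -0.052   0.1896] yaw 65.43 tilt [-1.1e-03 -7.0e-04 -1.0e+00] F [-3.3 -2.5  3.5] w 0.142 q [ 0.15  0.7  -0.21  1.8   0.22  0.67 -0.6 ]
tool delta [-0.012   0.0273 -0.0004]
```

```bash
python3 -m handwheel '[[-0.0045,0.0063,0,0,0,0,1],[-0.0038,0.0067,0,0,0,0,1],[-0.003,0.0071,0,0,0,0,1],[-0.0022,0.0074,0,0,0,0,1],[0,0.004,0,0,0,0,1],[0,0,0,0,0,0,1],[0,0,0,0,0,0,1],[0,0,0,0,0,0,1],[0,0,0,0,0,0,1],[0,0,0,0,0,0,1]]'
python3 st.py e
```

```text
time_s: 9.5
position: [0.5291, -0.0776, 0.1895]
tool_rot: [0.0, 0.841, 0.541, -0.002]
ft_force: [-6.9, -10.8, 2.6]
width: 0.14
t 9.5 pos [ 0.5291 -0.0776  0.1895] yaw 65.44 tilt [-0.0027 -0.0024 -1.    ] F [ -6.9 -10.8   2.6] w 0.14 q [ 0.2   0.73 -0.21  1.71  0.22  0.73 -0.55]
```

View pics/e.png

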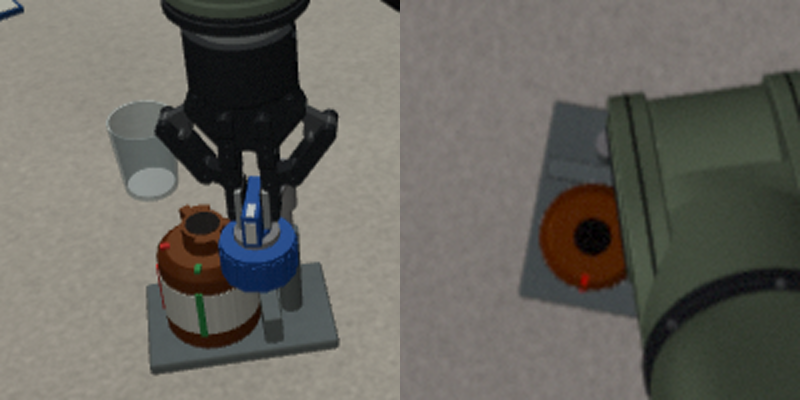

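The mouth is uncovered (dark opening at (593,237) in the right half) and the cap hangs aside. Relieve the side force, open, then lift off.

```bash
python3 -m handwheel '[[-0.0008,0,0,0,0,0,1],[0,0,0,0,0,0,1],[0,0,0,0,0,0,0],[0,0,0,0,0,0,0],[0,0,0,0,0,0,0],[0,0,0,0,0,0,0],[0,0,0,0,0,0,0],[0,0,-0.01,0,0,0,0],[0,0,-0.02,0,0,0,0],[0,0,-0.03,0,0,0,0]]'
python3 -m handwheel '[[0,0,-0.03,0,0,0,0],[-0.01,0,-0.03,0,0,0,0],[-0.03,0,-0.01,0,0,0,0],[-0.04,0,0,0,0,0,0],[-0.04,0,0,0,0,0,0],[-0.04,0,0,0,0,0,0],[-0.04,0,0,0,0,0,0],[0,0,0,0,0,0,0],[0,0,0,0,0,0,0],[0,0,0,0,0,0,0]]'
python3 st.py f
python3 - <<'E'
from h import *
s=dict(np.load("l_top.npz")); p=pts(s); h=cv2.cvtColor(s["img"],cv2.COLOR_RGB2HSV); z=p[...,2]
m=(h[...,0]>100)&(h[...,0]<130)&(h[...,1]>150)&(abs(p[...,0]-.52)<.1)&(abs(p[...,1]+.05)<.12)&(z>.1)&(z<.25)
k=p[m]; sk=k[k[:,2]<.165]; print(len(k),k[:,2].max(),np.percentile(k[:,2],98),"skirt top z",np.median(sk[:,2]))
c,r=cv2.minEnclosingCircle(sk[:,:2].astype(np.float32)); print("cap",c,r,"dist mouth",np.hypot(c[0]-.5012,c[1]+.0058))
d=np.array(c)-[.5699,-.0192]; print("swing",np.arctan2(d[1],d[0])-np.radians(-191)+0, "(mod 2pi)")
cv2.imwrite("pics/g.png",s["img"][...,::-1])
E
```

```text
time_s: 10.6
position: [0.5294, -0.0765, 0.2504]
tool_rot: [-0.001, 0.841, 0.541, -0.001]
ft_force: [0.6, -0.3, 0.8]
width: 0.501
time_s: 11.6
position: [0.4474, -0.2577, 0.3202]
tool_rot: [-0.0, 0.841, 0.542, 0.0]
ft_force: [-0.5, 0.3, -0.1]
width: 0.502
t 11.6 pos [ 0.4474 -0.2577  0.3202] yaw 65.6 tilt [ 5.e-04  4.e-04 -1.e+00] F [-0.5  0.3 -0.1] w 0.502 q [ 0.61  0.55 -0.27  1.57  0.16  1.05 -0.12]
494 0.20339731467003586 0.20071383007701574 skirt top z 0.15640434521898028
cap (0.5193268060684204, -0.04952361062169075) 0.05707039311528206 dist mouth 0.04733217958259848
swing 0.7321104363828597 (mod 2pi)
```

View pics/g.png

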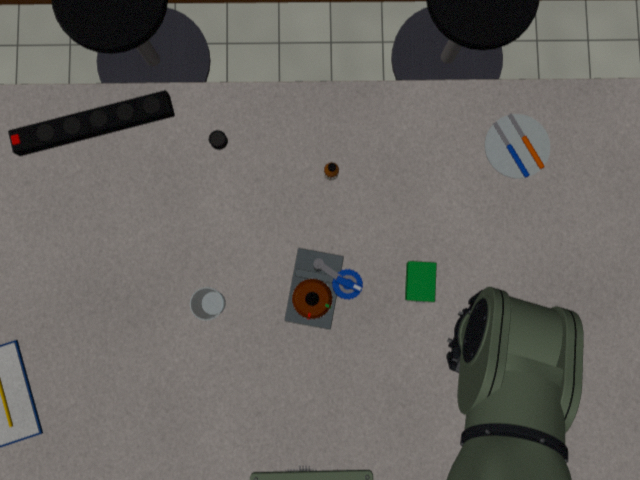

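The image shows the cap at (347,284), clear of the mouth at (312,298), and the bystanders at the same pixels as before. The circle fit was contaminated (radius 57 mm instead of 30), so I'll redo it on the largest blob.

Run:
```python
from h import *
import time
for i in range(2):
    s=robot.snapshot("top"); p=pts(s); h=cv2.cvtColor(s["img"],cv2.COLOR_RGB2HSV); z=p[...,2]
    m=((h[...,0]>100)&(h[...,0]<130)&(h[...,1]>150)&(abs(p[...,0]-.52)<.1)&(abs(p[...,1]+.05)<.12)&(z>.13)&(z<.17)).astype(np.uint8)
    n,l,st,_=cv2.connectedComponentsWithStats(m); j=1+st[1:,4].argmax(); k=p[l==j]
    c,r=cv2.minEnclosingCircle(k[:,:2].astype(np.float32)); d=np.array(c)-[.5699,-.0192]
    print(len(k),c,r,"dist",np.hypot(c[0]-.5012,c[1]+.0058),"swing",(np.arctan2(d[1],d[0])-np.radians(169))%(2*np.pi),"z",np.median(k[:,2]),"pivot r",np.hypot(*d))
    robot_z=dict(np.load("s_top.npz")); 
    if i==0: 
        g=np.abs(s["img"].astype(int)-robot_z["img"]).max(-1)
        for nm,(x,y) in dict(beaker=(208,303),box=(421,281),dropper=(331,170)).items(): print(nm,"max change",g[y-22:y+22,x-20:x+20].max())
print(robot.sense()["joint_vel"].round(3))
```

```text
179 (0.5260156989097595, -0.07336201518774033) 0.02847113087773323 dist 0.07197530693653412 swing 1.0818280346724478 z 0.15639961108017952 pivot r 0.06970907954761627
beaker max change 12
box max change 17
dropper max change 20
180 (0.5259420871734619, -0.07320588082075119) 0.028449827805161476 dist 0.07180336793577655 swing 1.0795951339491499 z 0.15651138097531359 pivot r 0.06963428224151305
[ 0.004  0.002  0.003  0.    -0.001 -0.003  0.002]
```

```bash
python3 -c "
from plant import robot
print(robot.close_job())"
```

```text
the job is handed in; nothing more can be done
None
```

I opened the jar and handed the job in at about 12 s of the 50 s allowed. I gripped the wing, pressed the cap down about 11 mm (14 N, rising to 31 N during the turn) and turned it counter-clockwise 76° while pressed. I then let it rise to its sprung height with the wing held, swung it towards -y, let go and moved the arm clear.

**Last checks:**
- **Cap:** it is up by about 12 mm and swung about 1.08 rad. Its centre is about 72 mm from the mouth's centre. Two looks about 0.05 s apart differed by only 0.002 rad, which is within noise, so it appears at rest.
- **Bystanders:** the slide box, beaker and dropper bottle show no visible change in the top image.
- **Robot:** it touches nothing, with wrist force about 0 N.

**One check that disagreed:** the first cap fit gave 0.73 rad and 47 mm, which would have failed. Its radius of 57 mm instead of about 30 mm showed that stray pixels had been included. The refit on the cap alone gave a radius of 28 mm and the values above.

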